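Flicker check of a turning headlamp with a light meter

TASK

Check the opened headlamp on the rotary stand for a loose contact: first take the light-meter wand, then push the stand gently by its grip post so that it turns slowly, about one turn in six to eight seconds, then let it turn freely and keep the wand's sensor face close above the middle of the projector lens, going round with it untouched, for a good six seconds on end. After that stand the wand back upright on its rubber mat and let go of it, leaving the stand to run out by itself; never bump the lamp, spin the stand fast or disturb the other things on the bench.

Things in the scene. Friction and masses are not known exactly. Their poses are not given: they have to be found in the camera images.
- turntable (a joint): Turn of the disc in rad, positive counter-clockwise from above, free and unlimited. Aluminium disc, 320 mm across, top 50 mm above the bench, carrying lamp, grip post, clamp pins and battery. Inertia about 0.023 kg m2 nominal (disc 1.2 kg, lamp 1.1 kg; hidden masses differ by up to 40 %), drag 0.00055 N m per rad/s plus 0.00015 N m: speed dies with a time constant of about 35 s.
- stand: The stand's fixed steel foot, 210 mm across. Origin on the bench at the turning axis of the disc (z up).
- post (a point): Top middle of the upright black grip post on the disc, the part to push: 28 mm diameter, from the disc to 140 mm above the bench (this point), 138 mm from the turning axis, on the lamp's -y side. Its middle line is 67 mm clear of the lamp's side. No pin is within 150 mm. Push it sideways along its circle, for example with the side of the wand's head; about 0.3 N is enough.
- lamp: Opened twin headlamp lying on its back, clamped to the disc and turning with it: black housing 244 x 142 mm, mounting ears out to 86 mm from its middle line on the long sides, rim 146 mm above the bench. Origin on the turning axis at the disc's top, 50 mm above the bench; x points to the projector (round glass dome in a steel ring), -x to the shallow reflector bowl; z up.
- lens (a point): Highest point of the projector's glass dome (64 mm diameter, in a steel ring 82 mm across): 72 mm from the turning axis along the lamp's x, 163 mm above the bench, the highest point of all on the stand. Its axes are the lamp's.
- wand: Loose hand-held sensor wand of the light meter, about 160 g, standing upright: round white head 60 mm in diameter and 19 mm high at its foot, tapering to a straight grey grip of 32 mm diameter from 35 to 127 mm above the sensor face. Origin in the middle of the sensor face (underside), z along the grip. Take it from above by the grip, about 95 mm above the face.
- sensor (a point): Middle of the wand's sensor face, the flat underside of its head (the wand's origin).
- mat: Fixed black rubber mat, 130 x 130 mm, 4 mm thick, with a rim 6 mm wide that stands 5 mm higher; the wand stands on it. Origin on the bench under its middle.
- parts_bin: Bystander: blue open bin 130 x 130 x 50 mm with spare bulbs, fixed to the bench. Origin under its middle. Mat and bin are to the left and right of the stand, in either order.
- carton: Bystander: loose cardboard bulb carton, 75 x 55 x 85 mm. Origin under its middle.
- cleaner: Bystander: loose white bottle, 52 mm diameter, 150 mm high. Origin under its middle.
Things that resemble listed ones, but are neither listed nor needed, are in the scene too. What is shaped like the wand but pink or red is not meant.

How it is judged:
On the way, in this order (a step that is already met when the one before it is completed fails the run):
1. the wand is lifted clear of its mat (height (world z) of sensor above 0.04 m and contact force between the fingers and wand above 1 N), for 0.2 s.
2. the stand turns (0.5 rad/s or more, either way) ((velocity of joint turntable above 0.5 rad/s or velocity of joint turntable below -0.5 rad/s)), for 0.1 s.
3. for 6 s on end, while the stand turns freely at 0.4 to 1.4 rad/s and nothing touches it, the upright sensor face stays within 20 mm sideways of the middle of the lens and 10 to 90 mm above it (horizontal distance between sensor and lens below 0.02 m and z of sensor in the frame of lens between 0.01 and 0.09 m and angle between wand's own z axis and vertical below 0.3 rad and (velocity of joint turntable between 0.4 and 1.4 rad/s or velocity of joint turntable between -1.4 and -0.4 rad/s) and contact force between stand and anything else below 0.1 N), for 6 s.
At the end, for the whole second after the job is handed in: The wand stands upright (within 0.08 rad), released and still on its rubber mat, its middle within 45 mm of the mat's middle in each direction; the stand may still be running out but no faster than 1.4 rad/s (height (world z) of sensor between 0.001 and 0.012 m and angle between wand's own z axis and vertical below 0.08 rad and x of sensor in the frame of mat between -0.045 and 0.045 m and y of sensor in the frame of mat between -0.045 and 0.045 m and linear speed of wand below 0.02 m/s and contact force between the fingers and wand below 0.1 N and velocity of joint turntable between -1.4 and 1.4 rad/s); the robot touches nothing.
It fails at once if the wand or the gripper bumps the lamp (more than 1 N) (contact force between lamp and wand above 1 N or contact force between lamp and the arm above 1 N or contact force between lamp and the fingers above 1 N).
It fails at once if the stand spins fast (over 1.8 rad/s) (velocity of joint turntable above 1.8 rad/s or velocity of joint turntable below -1.8 rad/s).
It fails at once if the stand is struck hard (over 15 N) (contact force between stand and anything else above 15 N).
It fails at once if the wand is dropped or knocked over (angle between wand's own z axis and vertical above 0.7 rad).
It fails at once if the carton or the bottle is disturbed (moved 20 mm) (distance of any of carton, cleaner from where it was at the start of the episode above 0.02 m).
It also fails if it takes over 66 s, if anything falls off the work surface, if the arm or the gripper's body presses on something with over 40 N, if the wrist force passes 120 N, or if a joint passes its speed limit or range.

ROBOT

A 7-joint arm with a two-finger parallel gripper is mounted at the origin on the work surface. World frame = base frame: x ahead of the robot, y to its left, z up, the work surface at z = 0. Lengths are in m, angles in rad, forces in N, time in s.
With the tool pointing down it reaches from about 0.425 to 0.925 m from the base axis. Payload 6.8 kg.
Tool frame: the origin (TCP) lies on the centre line of the jaws, within the pads' length; the fingertips stand 19 mm ahead of it and the grasp point (between the pads) is the TCP (bot.tcp_to_tips is the distance from the TCP to the fingertips, in m); x points along the fingers, y is the direction in which the jaws open and shut, and the axes are right-handed (so a half turn about x gives the same grasp; the last joint's range is limited). The gripper opens to 85 mm and grips with 20 to 120 N. Pads are 22 mm wide; open, the fingers measure 114 mm over their backs; the gripper's body (76 mm by 85 mm) begins 54 mm behind the grasp point. The pads swing forward as they close: fully open they stand 13 mm farther back than shut.
Start: joints at [1.157, 0.477, 0.022, 1.555, -0.011, 1.109, -0.083], TCP at [0.203, -0.644, 0.25] pointing down, gripper open.
Joint ranges: [-2.96, 2.96], [-0.34, 2.1], [-1.41, 1.46], [0.24, 2.44], [-1.37, 4.51], [0.17, 1.92], [-2.96, 2.96]. Speed limits (rad/s): [2.39, 2.39, 3.14, 3.14, 3.14, 3.14, 3.14].

INTERFACE

Orientations are given as a unit quaternion [w, x, y, z].
In Python, from station import status, eyes, bot gives the robot as it stands.
- The arm moves only by the tool apply_moves, never from a script. Its arguments are lists of equal length, an entry for each row: "travel": the shift along the tool's x, y, z in cm, a list of three; "turn": the turn, a rotation vector about the tool's x, y, z in rad, a list of three; "grip": the closure, from 0 (fully open) to 1 (shut). In form: {"travel": [[tx, ty, tz], ...], "turn": [[wx, wy, wz], ...], "grip": [grip, ...]}. A call has 1 to 8 rows; each row shifts and turns the pose as measured when the row begins, along the tool's axes as they then stand; what a row does not reach is not made up. A row lasts 1/12 s, in which the tool goes at most 41.7 mm and 7.16 degrees, less where a joint would pass 70% of its speed; a pose out of reach is approached as far as the arm can. A call is refused whole if a number of a shift passes 4.17 or a number of a turn 0.125, either way. A call with a gripper value outside its range is refused whole. The fingers move at their own pace and stop on an object; "newtons" is the grip in N (left out, the last holds). Time passes only in rows, so rows that do not move let the fingers close. It gives the time, the measured TCP pose, the force and the opening at its end, in the units of the state.
- status.get_obs(): the state, without advancing time (a new reading comes with each control period).
- eyes.read_camera(name): name is "scene" or "top"; returns the picture (480x640x3 uint8, red, green, blue); there is no depth.
- eyes.calibration(name): a dict with "intrinsics" (3x3 intrinsics, pixels), "xyz" and "attitude" of the camera in the world. Camera axes: x right, y down, z forward; pixel columns grow to the right and rows downward; lengths in m; the calibration is good to about 2 mm. A picture is of the moment at which its call begins. calibration takes no time and is no camera call.
- bot.hand_in(): hands the job in, once; it reports no verdict.
Trained networks look in the newest picture that a camera, given by its name, has taken for a name from the list of things; names that differ only in an ending like _2 or _b are one class to them, and where a whole thing is asked for, a point or a joint stands for the part that bears it (a point fixed in the world has none). Each returns a list of dicts, best first, with "score" (0 to 1); they miss things now and then, are a little off and sometimes report something else, mostly with a low value. They report only what shows in the picture. A call takes as long as a camera call. They do not tell look-alikes from the thing itself.
- eyes.masks_of(thing, camera): "region" (480x640 bool, what is visible of it) and "rect" ([left, top, right, bottom] in pixels, round what is visible of it).
The state is a dict: "t": time; "q": joint angles; "joint_vel": joint speeds; "joint_torque": joint torques, N m; "eef_pos": TCP position; "tool_rot": TCP orientation; "contact_force": force on the tool from outside, world axes, zero at the start; "torque": the same for the moment, N m; "gripper_width": opening from 0.0 (shut) to 1.0 (fully open).
Only numpy, scipy, OpenCV 4.12 (cv2) and the standard library are available. Lean on these libraries where they do the work, as an engineer would, in place of code of your own. Each camera call takes 0.05 s, during which the arm holds its last target. There are 200 camera calls.

## Working session

There is one attempt and no reset: what is moved stays moved. The work goes in short steps, Python scripts to look and compute and a tool call to move; the robot and the scene stay as the last step left them, time stands still between calls to the robot, and variables do not carry over. Pictures are saved under pics/ and viewed, about 8 in all and at most 12, crops included, and the job is handed in when it is done.

Besides the shell and the picture viewer there is one more tool, called after ">>>" as name(argument=value, ...) on one line, values as JSON. apply_moves: Moves the arm, as the interface text tells. Its arguments: {"type":"object","properties":{"travel":{"type":"array"},"turn":{"type":"array"},"grip":{"type":"array"},"newtons":{"type":"number"}},"required":["travel","turn","grip"]}

```bash
ls; mkdir -p pics; python3 - <<'E'
from station import status, eyes, bot
import cv2, numpy as np
print(status.get_obs())
for c in ("scene","top"):
    im=eyes.read_camera(c); cv2.imwrite(f"pics/{c}0.png",im[:,:,::-1]); k=eyes.calibration(c); print(c,k)
    for n in ("wand","mat","lamp","lens","post","stand","parts_bin","carton","cleaner"):
        print(n,[(round(d["score"],2),d["rect"],[round(float(v.mean())) for v in np.nonzero(d["region"])[::-1]]) for d in eyes.masks_of(n,c)])
E
```

```text
pics
{'t': 0.0, 'q': array([ 1.15689281,  0.47783698,  0.02230938,  1.55648959, -0.01149033,
        1.10930608, -0.08312305]), 'joint_vel': array([ 0.00081205,  0.00029872,  0.00119916,  0.00064856, -0.00048288,
        0.0025774 ,  0.00243475]), 'joint_torque': array([ 5.14576386e-04, -5.96445072e+01,  1.60792798e+00, -2.81198877e+01,
        1.24654241e-02,  9.37950157e-03,  1.05712346e-07]), 'eef_pos': array([ 0.20304124, -0.64312835,  0.24928428]), 'tool_rot': array([-0.10704839, -0.69870403, -0.10836625,  0.69900649]), 'contact_force': array([-1.02621091,  0.0386943 , -0.11516696]), 'torque': array([-0.01121957,  0.01201802, -0.01744282]), 'gripper_width': 1.0016755457349793}
scene {'intrinsics': array([[462.91988916,   0.        , 324.67973203],
       [  0.        , 462.91988916, 250.47215748],
       [  0.        ,   0.        ,   1.        ]]), 'xyz': array([ 1.10388336, -0.41126453,  1.14411649]), 'attitude': array([-0.2502573 ,  0.84156998,  0.45685772, -0.14287152])}
wand [(0.89, [143.2, 289.5, 180.1, 322.0], [160, 307]), (0.76, [204.7, 273.2, 227.8, 311.6], [215, 292])]
[... 921 characters left out ...]
 [477.8, 277.7, 507.8, 299.8], [491, 288]), (0.58, [415.6, 309.4, 442.4, 332.3], [426, 321])]
mat [(0.83, [411.1, 241.2, 464.7, 293.7], [436, 263]), (0.41, [215.5, 160.6, 324.4, 260.8], [268, 213])]
lamp [(0.7, [217.8, 162.0, 322.0, 259.7], [268, 214])]
lens [(0.56, [217.4, 162.5, 325.8, 260.2], [268, 213]), (0.42, [169.3, 148.9, 196.7, 178.3], [181, 163])]
post [(0.83, [210.6, 157.3, 337.9, 288.2], [272, 221])]
stand [(0.91, [209.1, 158.0, 335.0, 281.2], [272, 221]), (0.38, [422.0, 262.4, 451.7, 283.6], [435, 271])]
parts_bin [(0.83, [126.9, 226.7, 193.8, 289.9], [161, 258])]
carton [(0.66, [126.9, 227.3, 195.8, 292.5], [161, 258])]
cleaner [(0.66, [169.4, 148.1, 197.3, 175.8], [181, 163])]
```

View pics/top0.png

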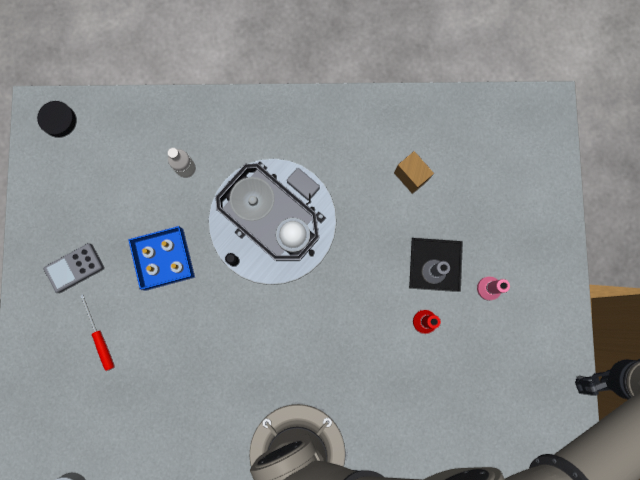

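View pics/scene0.png

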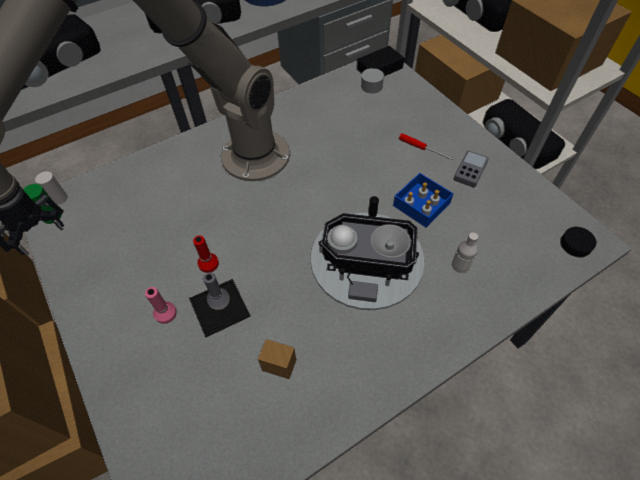

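```bash
cat > h.py <<'E'
from station import status, eyes, bot
import numpy as np, cv2
from scipy.spatial.transform import Rotation as R
def rot(q): return R.from_quat([q[1],q[2],q[3],q[0]])
def at_z(c,u,v,z):
    k=eyes.calibration(c); d=rot(k["attitude"]).apply(np.linalg.solve(k["intrinsics"],[u,v,1.]))
    p=k["xyz"]; return p+d*(z-p[2])/d[2]
def proj(c,P):
    k=eyes.calibration(c); q=rot(k["attitude"]).inv().apply(np.atleast_2d(P)-k["xyz"]); q=q@k["intrinsics"].T
    return q[:,:2]/q[:,2:]
E
python3 - <<'E'
from h import *
for n,u,v,z in [("mat",436,266,.006),("bin",161,258,.04),("wand?",435,271,.07),("b",491,288,.07),("c",426,321,.07),("stand",272,221,.05)]:
    print(n,at_z("top",u,v,z).round(3))
s=status.get_obs(); print(rot(s["tool_rot"]).as_matrix().round(3))
E
```

```text
mat [ 0.454 -0.36   0.006]
bin [0.479 0.331 0.04 ]
wand? [ 0.437 -0.344  0.07 ]
b [ 0.394 -0.479  0.07 ]
c [ 0.316 -0.318  0.07 ]
stand [0.568 0.054 0.05 ]
[[ 0.     0.301 -0.954]
 [-0.    -0.954 -0.301]
 [-1.     0.    -0.   ]]
```

Top view: the grey wand stands on the mat with its foot near (435,271) and its top near (443,268). The red look-alike is at (426,321) and the pink one at (491,288). The lens dome is near (292,235), the post near (232,259) and the disc is centred near (272,221). The scene view shows the same layout. Next I'll measure these closely.

```bash
cat >> h.py <<'E'
def blob(im,box,f):
    l,t,r,b=box; m=f(im[t:b,l:r].astype(int)).astype(np.uint8)
    n,_,st,ce=cv2.connectedComponentsWithStats(m); i=1+np.argmax(st[1:,4]); return ce[i]+[l,t],st[i,4]
E
python3 - <<'E'
from h import *
im=cv2.imread("pics/top0.png")[:,:,::-1]
lens,a1=blob(im,(270,212,316,256),lambda c:c.min(2)>190)
post,a2=blob(im,(222,248,244,272),lambda c:c.max(2)<60)
print(lens,a1,post,a2)
L=at_z("top",*lens,.157)[:2]; P=at_z("top",*post,.135)[:2]; d=L-P
print("L",L,"P",P,"dist",np.linalg.norm(d),"exp",np.hypot(.072,.138))
th=np.arctan2(d[1],d[0])-np.arctan2(.138,.072); e=np.array([np.cos(th),np.sin(th)]); n=np.array([-e[1],e[0]])
print("th",th,"axis from L",L-.072*e,"from P",P+.138*n)
c=(L-.072*e+P+.138*n)/2
# overlays
big=cv2.resize(im[140:300,190:350],None,fx=3.75,fy=3.75,interpolation=cv2.INTER_CUBIC)[:,:,::-1].copy()
A=np.linspace(0,6.28,100)
def circ(x,y,r,z): return np.c_[x+r*np.cos(A),y+r*np.sin(A),0*A+z]
for x in [circ(*c,.16,.05),circ(*(c+.072*e),.041,.157),circ(*(c-.138*n),.014,.14)]:
    q=((proj("top",x)-[190,140]+.5)*3.75).astype(int); cv2.polylines(big,[q],True,(0,255,0),1)
w=im[235:305,405:475]; w=cv2.resize(w,None,fx=8,fy=8,interpolation=cv2.INTER_CUBIC)[:,:,::-1].copy()
T=at_z("top",443,268,.131)
for x in [circ(T[0],T[1],.016,.131),circ(T[0],T[1],.03,.023),circ(T[0],T[1],.03,.006)]:
    q=((proj("top",x)-[405,235]+.5)*8).astype(int); cv2.polylines(w,[q],True,(0,255,0),1)
print("T",T)
cv2.imwrite("pics/a.png",big); cv2.imwrite("pics/b.png",w)
E
```

```text
[291.68125  232.146875] 320 [231.66666667 259.24390244] 123
L [0.52330978 0.00161635] P [0.46414981 0.14260833] dist 0.15290075054292773 exp 0.1556534612528742
th -2.2634190035625137 axis from L [0.56928594 0.05702568] from P [0.57035101 0.05448736]
T [ 0.43866554 -0.35097926  0.131     ]
```

View pics/a.png

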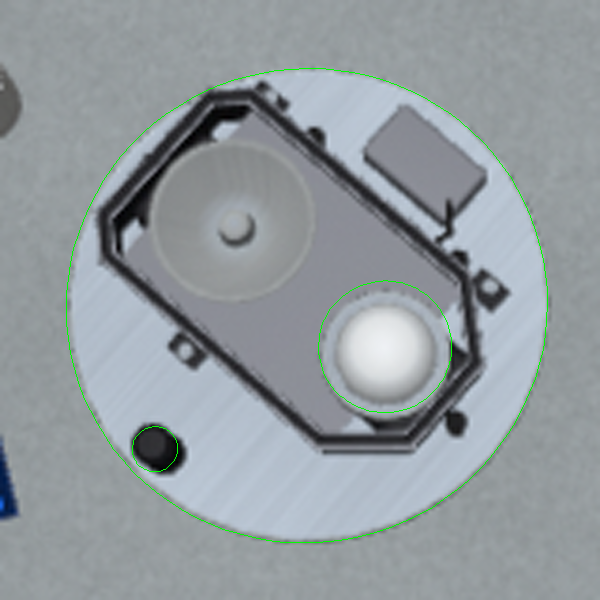

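View pics/b.png

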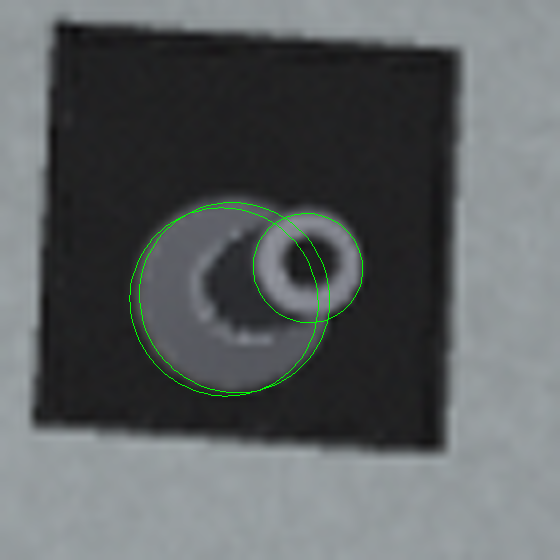

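The disc circle fits, with the axis at about (0.570, 0.056). The lens and post positions fit to about 2 mm. The wand model also matches, at about (0.439, -0.351). I'm approaching the wand now.

>>> apply_moves(travel=[[0,-2.08,-3.13],[0,-2.08,-3.13],[0,-2.08,-3.13],[0,-2.08,-3.13],[0,-2.08,-3.13],[0,-2.08,-3.13],[0,-2.08,-3.13],[0,-2.08,-3.13]], turn=[[0,0,0],[0,0,0],[0,0,0],[0,0,0],[0,0,0],[0,0,0],[0,0,0],[0,0,0]], grip=[0,0,0,0,0,0,0,0], newtons=40)

```text
t: 1.67
eef_pos: [0.3904, -0.4108, 0.249]
tool_rot: [-0.103, -0.698, -0.098, 0.702]
contact_force: [0.1, -0.4, -0.1]
gripper_width: 0.999
```

```bash
cat >> h.py <<'E'
AX=np.array([.5698,.0557]); WAND=np.array([.4387,-.351])
def to(p):
    s=status.get_obs(); r=rot(s["tool_rot"])
    print("t",round(s["t"],2),"tcp",s["eef_pos"].round(4),"xtool",r.as_matrix()[:,0].round(3),"y",r.as_matrix()[:,1].round(3),"F",s["contact_force"].round(1),"w",round(s["gripper_width"],2))
    print("shift cm",(r.inv().apply(np.array(p)-s["eef_pos"])*100).round(2))
E
python3 -c "
from h import *
to([.4387,-.351,.099])
print('mat',at_z('top',435.5,264,.009), status.get_obs()['joint_vel'].round(2))"
```

```text
t 1.67 tcp [ 0.3904 -0.4108  0.249 ] xtool [-0.004 -0.007 -1.   ] y [ 0.281 -0.96   0.006] F [ 0.1 -0.4 -0.1] w 1.0
shift cm [14.93 -4.47 -6.4 ]
mat [ 0.45929525 -0.35875597  0.009     ] [-0.65 -0.1  -0.22  0.14  0.07 -0.04 -0.9 ]
```

>>> apply_moves(travel=[[0,-2.2,-3.2],[0,-2.2,-3.2],[0,0,0]], turn=[[0,0,0],[0,0,0],[0,0,0]], grip=[0,0,0])

```text
t: 1.92
eef_pos: [0.4474, -0.3397, 0.2493]
tool_rot: [0.106, 0.699, 0.102, -0.699]
contact_force: [0.8, 1.9, 1.1]
gripper_width: 1.0
```

```bash
python3 -c "
from h import *
to([.4387,-.351,.099])"
```

```text
t 1.92 tcp [ 0.4474 -0.3397  0.2493] xtool [ 0.001 -0.005 -1.   ] y [ 0.292 -0.957  0.005] F [0.8 1.9 1.1] w 1.0
shift cm [15.04  0.75  1.15]
```

>>> apply_moves(travel=[[0.5,0.75,1.15],[0,0,0]], turn=[[0,0,0],[0,0,0]], grip=[0,0])

```text
t: 2.08
eef_pos: [0.4405, -0.3479, 0.2445]
tool_rot: [0.109, 0.699, 0.105, -0.699]
contact_force: [-0.7, -1.0, 0.5]
gripper_width: 1.003
```

```bash
python3 -c "
from h import *
to([.4387,-.351,.099])"
```

```text
t 2.08 tcp [ 0.4405 -0.3479  0.2445] xtool [ 0.002 -0.005 -1.   ] y [ 0.299 -0.954  0.005] F [-0.7 -1.   0.5] w 1.0
shift cm [14.55  0.16  0.27]
```

>>> apply_moves(travel=[[2.5,0.15,0.25],[2.5,0,0],[2.5,0,0],[2.5,0,0],[2,0,0],[1.5,0,0],[0.8,0,0],[0,0,0]], turn=[[0,0,0],[0,0,0],[0,0,0],[0,0,0],[0,0,0],[0,0,0],[0,0,0],[0,0,0]], grip=[0,0,0,0,0,0,0,0])

```text
t: 2.75
eef_pos: [0.4316, -0.3642, 0.0973]
tool_rot: [0.104, 0.7, 0.096, -0.699]
contact_force: [-1.0, -0.5, 0.2]
gripper_width: 0.998
```

```bash
python3 -c "
from h import *
to([.4387,-.351,.099])"
```

```text
t 2.75 tcp [ 0.4316 -0.3642  0.0973] xtool [ 0.003 -0.012 -1.   ] y [ 0.28  -0.96   0.013] F [-1.  -0.5  0.2] w 1.0
shift cm [-0.19 -1.06 -1.05]
```

>>> apply_moves(travel=[[-0.1,-0.6,-0.6],[0,-0.5,-0.5],[0,0,0]], turn=[[0,0,0],[0,0,0],[0,0,0]], grip=[0,0,0])

```text
t: 3.0
eef_pos: [0.4388, -0.3519, 0.0996]
tool_rot: [0.103, 0.701, 0.093, -0.7]
contact_force: [0.3, 1.0, 0.3]
gripper_width: 0.998
```

```bash
python3 -c "
from h import *
to([.4387,-.351,.099])"
```

```text
t 3.0 tcp [ 0.4388 -0.3519  0.0996] xtool [ 0.004 -0.013 -1.   ] y [ 0.275 -0.961  0.014] F [0.3 1.  0.3] w 1.0
shift cm [ 0.06 -0.09 -0.01]
```

>>> apply_moves(travel=[[0,0,0],[0,0,0],[0,0,0],[0,0,0],[0,0,0],[0,0,0],[0,0,0],[0,0,0]], turn=[[0,0,0],[0,0,0],[0,0,0],[0,0,0],[0,0,0],[0,0,0],[0,0,0],[0,0,0]], grip=[1,1,1,1,1,1,1,1], newtons=50)

```text
t: 3.67
eef_pos: [0.4412, -0.3519, 0.1031]
tool_rot: [0.105, 0.702, 0.093, -0.698]
contact_force: [0.1, 2.4, -0.1]
gripper_width: 0.362
```

```bash
sed -i 's/^    print("shift cm"/    print("turn",r.inv().apply(np.cross(r.as_matrix()[:,0],[0,0,-1])).round(3))\n&/' h.py; python3 -c "
from h import *
to([.4387,-.351,.099])"
```

```text
t 3.67 tcp [ 0.4412 -0.3519  0.1031] xtool [ 0.009 -0.017 -1.   ] y [ 0.277 -0.961  0.018] F [ 0.1  2.4 -0.1] w 0.36
turn [ 0.    -0.004 -0.018]
shift cm [ 0.4  -0.17  0.22]
```

>>> apply_moves(travel=[[-2.5,0,0],[-3.5,0,0],[-3.5,0,0],[-3.5,0,0],[-3,0,0],[-1.5,0,0],[0,0,0]], turn=[[0,0,-0.009],[0,0,-0.009],[0,0,0],[0,0,0],[0,0,0],[0,0,0],[0,0,0]], grip=[1,1,1,1,1,1,1])

```text
t: 4.25
eef_pos: [0.4373, -0.3502, 0.2816]
tool_rot: [-0.096, -0.699, -0.102, 0.702]
contact_force: [0.8, -0.6, -1.6]
gripper_width: 0.36
```

```bash
python3 -c "
from h import *
to([.431,.085,.28])
im=eyes.read_camera('scene');p=status.get_obs()['eef_pos']
u=proj('scene',p)[0].astype(int);print(u)
l,t=u-[60,40]; w=cv2.resize(im[t:t+120,l:l+120],None,fx=5,fy=5,interpolation=cv2.INTER_CUBIC)[:,:,::-1].copy()
A=np.linspace(0,6.28,60)
for d,c in((.095,(0,255,0)),(.099,(0,0,255))):
    q=((proj('scene',np.c_[p[0]+.03*np.cos(A),p[1]+.03*np.sin(A),0*A+p[2]-d])-[l,t]+.5)*5).astype(int); cv2.polylines(w,[q],True,c,1)
cv2.imwrite('pics/c.png',w)
"
```

```text
t 4.25 tcp [ 0.4373 -0.3502  0.2816] xtool [-0.006  0.008 -1.   ] y [ 0.277 -0.961 -0.009] F [ 0.8 -0.6 -1.6] w 0.36
turn [-0.     0.003  0.009]
shift cm [  0.5  -41.99 -11.45]
[192 243]
```

View pics/c.png

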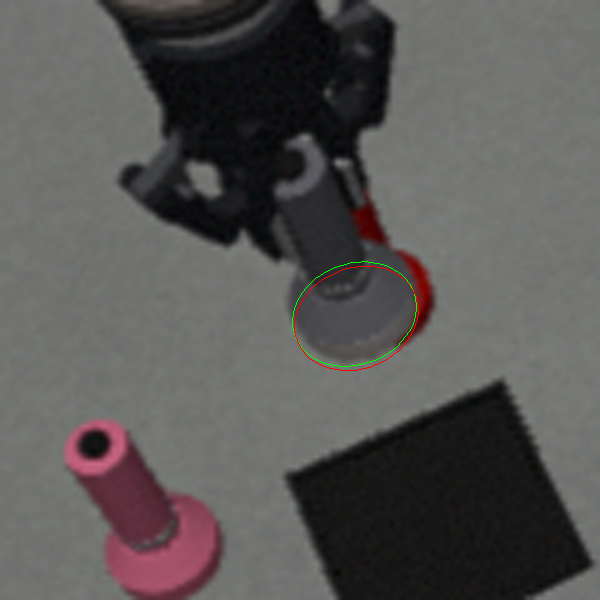

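The crop shows the wand held straight, with its sensor face at about TCP minus 0.096 m. It is clear of the red and pink look-alikes. I'm moving it to the staging point beside the post.

>>> apply_moves(travel=[[0,-3.0,-0.82],[0,-3.8,-1.04],[0,-3.8,-1.04],[0,-3.8,-1.04],[0,-3.8,-1.04],[0,-3.8,-1.04],[0,-3.8,-1.04],[0,-3.8,-1.04]], turn=[[0,0,0.009],[0,0,0],[0,0,0],[0,0,0],[0,0,0],[0,0,0],[0,0,0],[0,0,0]], grip=[1,1,1,1,1,1,1,1])

```text
t: 4.97
eef_pos: [0.4247, -0.0408, 0.2646]
tool_rot: [-0.091, -0.692, -0.093, 0.71]
contact_force: [1.4, -0.1, -2.1]
gripper_width: 0.361
```

```bash
python3 -c "
from h import *
to([.431,.085,.28])"
```

```text
t 4.97 tcp [ 0.4247 -0.0408  0.2646] xtool [-0.025  0.    -1.   ] y [ 0.258 -0.966 -0.007] F [ 1.4 -0.1 -2.1] w 0.36
turn [-0.     0.024  0.007]
shift cm [ -1.55 -12.01  -3.82]
```

>>> apply_moves(travel=[[-0.5,-3.4,-1.1],[-0.5,-2.8,-0.9],[-0.3,-2,-0.6],[-0.2,-1.2,-0.4],[0,0,0],[0,0,0]], turn=[[0,0.012,0.004],[0,0.012,0.003],[0,0,0],[0,0,0],[0,0,0],[0,0,0]], grip=[1,1,1,1,1,1])

```text
t: 5.47
eef_pos: [0.4205, 0.0712, 0.269]
tool_rot: [-0.096, -0.695, -0.099, 0.706]
contact_force: [-0.1, -0.3, -1.0]
gripper_width: 0.364
```

```bash
python3 -c "
from h import *
to([.431,.085,.202])"
```

```text
t 5.47 tcp [0.4205 0.0712 0.269 ] xtool [-0.017  0.002 -1.   ] y [ 0.274 -0.962 -0.006] F [-0.1 -0.3 -1. ] w 0.36
turn [0.    0.016 0.006]
shift cm [ 6.69 -1.   -1.49]
```

>>> apply_moves(travel=[[1.5,-0.3,-0.4],[2.0,-0.3,-0.4],[1.5,-0.2,-0.3],[1,-0.1,-0.2],[0.5,0,0],[0,0,0]], turn=[[0,0.008,0.003],[0,0.008,0.003],[0,0,0],[0,0,0],[0,0,0],[0,0,0]], grip=[1,1,1,1,1,1])

```text
t: 5.97
eef_pos: [0.4273, 0.075, 0.1952]
tool_rot: [-0.096, -0.698, -0.094, 0.704]
contact_force: [0.3, 0.2, -2.5]
gripper_width: 0.358
```

```bash
python3 -c "
from h import *
to([.431,.085,.202])"
```

```text
t 5.97 tcp [0.4273 0.075  0.1952] xtool [-0.009 -0.003 -1.   ] y [ 0.265 -0.964  0.001] F [ 0.3  0.2 -2.5] w 0.36
turn [-0.     0.009 -0.001]
shift cm [-0.68 -0.87 -0.61]
```

```bash
cat >> h.py <<'E'
def arc(ds,r1,z1,gain=1.0,sgn=-1):
    s=status.get_obs(); r=rot(s["tool_rot"]); p=s["eef_pos"]; v=p[:2]-AX; a=np.arctan2(v[1],v[0]); rad=np.hypot(*v)
    print("t",round(s["t"],3),"ang deg",np.degrees(a).round(1),"rad",rad.round(4),"z",p[2].round(4),"F",s["contact_force"].round(1))
    print("turn",r.inv().apply(np.cross(r.as_matrix()[:,0],[0,0,-1])).round(3))
    n=len(ds); q=p.copy(); out=[]
    for i,d in enumerate(ds):
        a+=sgn*d/100/r1; ri=rad+(r1-rad)*(i+1)/n; g=np.array([*(AX+ri*np.array([np.cos(a),np.sin(a)])),p[2]+(z1-p[2])*(i+1)/n])
        out.append((r.inv().apply(g-q)*100/gain).round(2).tolist()); q=g
    print(out,"end ang",np.degrees(a).round(1))
E
python3 -c "
from h import *
arc([.4,.5,.5,.5,.5,.5,.5,.5],.143,.202)"
```

```text
t 5.967 ang deg 172.3 rad 0.1438 z 0.1952 F [ 0.3  0.2 -2.5]
turn [-0.     0.009 -0.001]
[[-0.09, -0.36, -0.17], [-0.09, -0.45, -0.23], [-0.09, -0.44, -0.24], [-0.09, -0.43, -0.26], [-0.09, -0.42, -0.27], [-0.09, -0.41, -0.29], [-0.09, -0.4, -0.3], [-0.09, -0.39, -0.31]] end ang 156.7
```

>>> apply_moves(travel=[[-0.1,-0.36,-0.17],[-0.1,-0.45,-0.23],[-0.1,-0.44,-0.24],[-0.1,-0.43,-0.26],[-0.1,-0.42,-0.27],[-0.1,-0.41,-0.29]], turn=[[0,0.004,0],[0,0.004,0],[0,0,0],[0,0,0],[0,0,0],[0,0,0]], grip=[1,1,1,1,1,1])

```text
t: 6.47
eef_pos: [0.4358, 0.1026, 0.2028]
tool_rot: [0.094, 0.701, 0.092, -0.701]
contact_force: [0.4, 0.2, -1.6]
gripper_width: 0.362
```

```bash
python3 -c "
from h import *
arc([.5,.5,.55,.6,.65,.7,.75,.8],.142,.202)"
```

```text
t 6.467 ang deg 160.7 rad 0.142 z 0.2028 F [ 0.4  0.2 -1.6]
turn [ 0.    -0.    -0.002]
[[0.01, -0.41, -0.29], [0.01, -0.4, -0.3], [0.01, -0.42, -0.35], [0.01, -0.45, -0.4], [0.01, -0.46, -0.45], [0.01, -0.48, -0.51], [0.01, -0.48, -0.57], [0.01, -0.48, -0.64]] end ang 140.3
```

>>> apply_moves(travel=[[0,-0.41,-0.29],[0,-0.4,-0.3],[0,-0.42,-0.35],[0,-0.45,-0.4],[0,-0.46,-0.45],[0,-0.48,-0.51],[0,-0.48,-0.57],[0,-0.48,-0.64]], turn=[[0,0,0],[0,0,0],[0,0,0],[0,0,0],[0,0,0],[0,0,0],[0,0,0],[0,0,0]], grip=[1,1,1,1,1,1,1,1])

```text
t: 7.13
eef_pos: [0.463, 0.1519, 0.2037]
tool_rot: [0.094, 0.702, 0.093, -0.7]
contact_force: [-0.0, -0.9, -1.1]
gripper_width: 0.362
```

```bash
python3 -c "
from h import *
arc([.85,.9,.95,1.0,1.05,1.1,1.1,1.1],.142,.202)"
```

```text
t 7.133 ang deg 138.0 rad 0.1438 z 0.2037 F [-0.  -0.9 -1.1]
turn [ 0.    -0.002 -0.002]
[[0.02, -0.43, -0.75], [0.02, -0.4, -0.82], [0.02, -0.37, -0.88], [0.02, -0.32, -0.95], [0.02, -0.27, -1.02], [0.02, -0.2, -1.09], [0.02, -0.11, -1.1], [0.02, -0.03, -1.1]] end ang 105.5
```

>>> apply_moves(travel=[[0,-0.43,-0.75],[0,-0.4,-0.8],[0,-0.37,-0.86],[0,-0.32,-0.93],[0,-0.27,-1.0],[0,-0.2,-1.02],[-0.2,0.1,-0.3],[-1,0.1,0.2]], turn=[[0,0,0],[0,0,0],[0,0,0],[0,0,0],[0,0,0],[0,0,0],[0,0,0],[0,0,0]], grip=[1,1,1,1,1,1,1,1])

```text
t: 7.8
eef_pos: [0.5174, 0.1891, 0.2138]
tool_rot: [-0.094, -0.701, -0.093, 0.701]
contact_force: [0.2, -0.7, -1.7]
gripper_width: 0.361
```

```bash
cat >> h.py <<'E'
def look(zl=.157,c="top",save=None):
    im=eyes.read_camera(c); t=status.get_obs()["t"]
    if save: cv2.imwrite(save,im[:,:,::-1])
    m=(im.min(2)>175).astype(np.uint8)
    k=np.zeros_like(m); o=proj(c,[*AX,.157])[0]; cv2.circle(k,tuple(int(x) for x in o),60,1,-1); m*=k
    n,_,st,ce=cv2.connectedComponentsWithStats(m); best=None
    for i in range(1,n):
        if st[i,4]<40: continue
        v=at_z(c,*ce[i],zl)[:2]-AX
        print("blob",ce[i].round(1),"area",st[i,4],"r",np.hypot(*v).round(3),"deg",np.degrees(np.arctan2(v[1],v[0])).round(1),"t",round(t,3))
E
python3 -c "
from h import *
to([.55,.18,.30]); look(save='pics/d.png'); look()"
```

```text
t 7.8 tcp [0.5174 0.1891 0.2138] xtool [-0.    -0.001 -1.   ] y [ 0.263 -0.965  0.001] F [ 0.2 -0.7 -1.7] w 0.36
turn [ 0.     0.001 -0.001]
shift cm [-8.62  1.74 -2.91]
blob [275.4 160.2] area 72 r 0.126 deg -7.7 t 7.85
blob [310.9 199. ] area 868 r 0.104 deg -72.6 t 7.85
blob [228.8 199.9] area 980 r 0.097 deg 71.4 t 7.85
blob [266.8 243. ] area 426 r 0.071 deg 177.3 t 7.85
blob [310.7 245.3] area 231 r 0.125 deg -128.5 t 7.85
blob [288.5 264.8] area 137 r 0.131 deg -159.2 t 7.85
blob [278.2 160.5] area 80 r 0.126 deg -10.7 t 7.9
blob [229.8 198.2] area 996 r 0.096 deg 68.7 t 7.9
blob [311.5 201.2] area 861 r 0.104 deg -75.6 t 7.9
blob [265.2 243. ] area 424 r 0.071 deg 174.4 t 7.9
blob [309.2 247.1] area 229 r 0.125 deg -131.0 t 7.9
blob [285.6 265.8] area 134 r 0.131 deg -162.3 t 7.9
```

View pics/d.png

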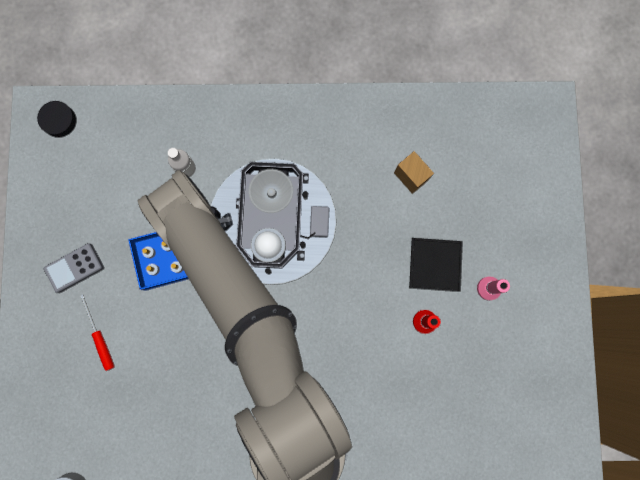

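>>> apply_moves(travel=[[-3,0.2,0.2],[-3.5,0.2,-0.2],[-2.0,0.1,-0.2],[-0.5,0,0],[0,0,0]], turn=[[0,0,0],[0,0,0],[0,0,0],[0,0,0],[0,0,0]], grip=[1,1,1,1,1])

```text
t: 8.32
eef_pos: [0.5177, 0.1827, 0.3101]
tool_rot: [0.094, 0.701, 0.092, -0.7]
contact_force: [0.2, 0.4, -2.9]
gripper_width: 0.364
```

```bash
python3 -c "
from h import *
arc([0],.072,.309); look(); look(zl=.157,c='scene',save='pics/e.png')"
```

```text
t 8.317 ang deg 112.3 rad 0.1373 z 0.3101 F [ 0.2  0.4 -2.9]
turn [-0.    -0.001 -0.003]
[[0.13, 6.48, -0.81]] end ang 112.3
blob [238.  184.9] area 1098 r 0.097 deg 46.8 t 8.367
blob [306.9 174.2] area 233 r 0.128 deg -45.1 t 8.367
blob [311.6 223.9] area 710 r 0.104 deg -105.5 t 8.367
blob [252.2 238.5] area 418 r 0.071 deg 148.4 t 8.367
blob [291.9 260.5] area 240 r 0.125 deg -154.2 t 8.367
blob [262.5 268.1] area 149 r 0.13 deg 174.1 t 8.367
blob [370.  214.6] area 72 r 0.066 deg 141.1 t 8.417
```

View pics/e.png

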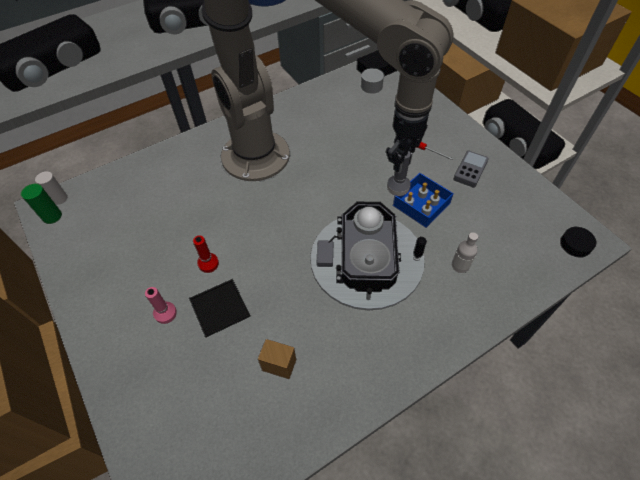

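```bash
cat >> h.py <<'E'
T0,A0,W0=8.317,np.radians(148.4),np.radians(55.7)
def lens(t): s=t-T0; a=A0-(W0*s-.5*.034*s*s); return AX+.072*np.array([np.cos(a),np.sin(a)]),a
def track(n=8,blend=3,z=.309):
    s=status.get_obs(); r=rot(s["tool_rot"]); p=s["eef_pos"]; t=s["t"]
    L,a=lens(t); e=p[:2]-L
    print("t",round(t,3),"lens deg",np.degrees(a).round(1),"err mm",(e*1000).round(1),"tan/rad",(1000*np.array([e@[np.sin(a),-np.cos(a)],e@[np.cos(a),np.sin(a)]])).round(1),"z",p[2].round(4),"F",s["contact_force"].round(1))
    print("turn",r.inv().apply(np.cross(r.as_matrix()[:,0],[0,0,-1])).round(3))
    q=p.copy(); out=[]
    for i in range(1,n+1):
        f=max(0,1-i/blend); g=np.array([*(lens(t+i/12)[0]+f*e),z+f*(p[2]-z)])
        out.append([round(float(x),1) for x in r.inv().apply(g-q)*100]); q=q+r.apply(np.array(out[-1])/100)
    print(out)
E
python3 -c "
from h import *
track(8,6)"
```

```text
t 8.417 lens deg 142.9 err mm [ 4.7 83.3] tan/rad [69.2 46.5] z 0.3083 F [-0.6 -0.6 -2.9]
turn [-0.     0.002 -0.003]
[[-0.0, 1.0, -0.0], [-0.0, 1.0, -0.1], [-0.0, 1.1, -0.1], [-0.0, 1.1, -0.1], [-0.0, 1.1, -0.1], [-0.1, 1.2, -0.1], [0.0, -0.1, -0.6], [0.0, 0.0, -0.5]]
```

>>> apply_moves(travel=[[0,1.0,0],[0,1.1,-0.1],[0,1.1,-0.1],[0,1.1,-0.1],[0,1.0,-0.1],[0,0.8,-0.2],[0,0,-0.5],[0,0,-0.5]], turn=[[0,0,0],[0,0,0],[0,0,0],[0,0,0],[0,0,0],[0,0,0],[0,0,0],[0,0,0]], grip=[1,1,1,1,1,1,1,1])

```text
t: 9.08
eef_pos: [0.548, 0.117, 0.301]
tool_rot: [-0.095, -0.696, -0.09, 0.706]
contact_force: [0.5, 0.3, -1.9]
gripper_width: 0.36
```

```bash
python3 -c "
from h import *
track(8,3)
look(); look(zl=.157,c='scene',save='pics/f.png')
im=cv2.imread('pics/f.png')[130:330,270:470]; cv2.imwrite('pics/f2.png',cv2.resize(im,None,fx=3,fy=3,interpolation=cv2.INTER_CUBIC))
track(8,3)"
```

```text
t 9.083 lens deg 106.3 err mm [-1.6 -7.8] tan/rad [-3.7 -7. ] z 0.301 F [ 0.5  0.3 -1.9]
turn [-0.     0.014 -0.005]
[[-0.3, -0.2, -0.7], [-0.3, -0.2, -0.7], [-0.2, -0.1, -0.6], [-0.0, 0.1, -0.6], [-0.0, 0.2, -0.5], [-0.1, 0.2, -0.5], [0.0, 0.3, -0.5], [0.0, 0.2, -0.5]]
blob [278.3 174.2] area 1216 r 0.094 deg -14.6 t 9.133
blob [299.5 247.9] area 515 r 0.11 deg -139.2 t 9.133
blob [388.3 220.3] area 74 r 0.072 deg 97.4 t 9.183
t 9.183 lens deg 100.9 err mm [-7.9 -8.6] tan/rad [-9.4 -7. ] z 0.3009 F [-0.7 -0.2 -2. ]
turn [ 0.     0.014 -0.005]
[[-0.3, -0.1, -0.9], [-0.3, -0.1, -0.9], [-0.2, -0.1, -0.8], [-0.0, 0.2, -0.6], [-0.1, 0.2, -0.5], [0.0, 0.3, -0.4], [0.0, 0.3, -0.5], [0.0, 0.3, -0.5]]
```

View pics/f2.png

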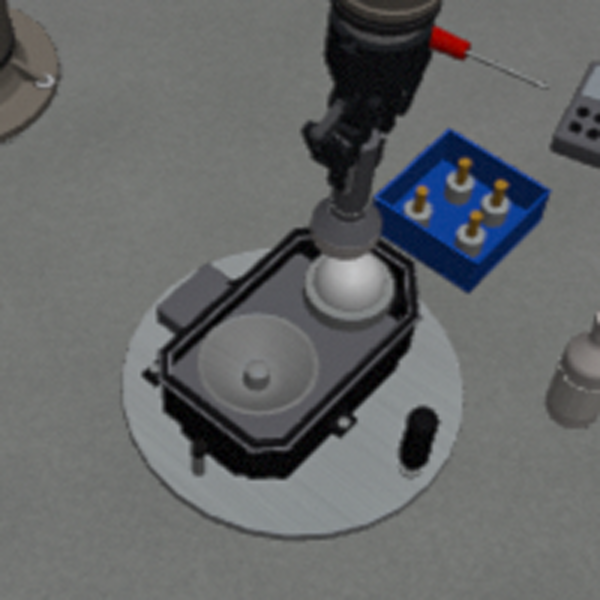

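>>> apply_moves(travel=[[-0.3,-0.1,-0.9],[-0.3,-0.1,-0.9],[-0.1,0,-0.8],[0,0.2,-0.6],[0,0.2,-0.5],[0,0.3,-0.4],[0,0.3,-0.5],[0,0.3,-0.5]], turn=[[0,0.007,-0.002],[0,0.007,-0.002],[0,0,0],[0,0,0],[0,0,0],[0,0,0],[0,0,0],[0,0,0]], grip=[1,1,1,1,1,1,1,1])

```text
t: 9.85
eef_pos: [0.6051, 0.1258, 0.3091]
tool_rot: [0.094, 0.702, 0.096, -0.7]
contact_force: [0.5, -0.4, -2.3]
gripper_width: 0.366
```

```bash
python3 -c "
from h import *
track(8,3)"
```

```text
t 9.85 lens deg 65.3 err mm [5.2 4.7] tan/rad [2.7 6.4] z 0.3091 F [ 0.5 -0.4 -2.3]
turn [-0.    -0.003  0.002]
[[0.0, 0.5, -0.2], [0.0, 0.5, -0.2], [0.0, 0.5, -0.1], [0.0, 0.5, -0.3], [0.0, 0.4, -0.3], [0.0, 0.5, -0.2], [0.0, 0.5, -0.2], [0.0, 0.5, -0.2]]
```

>>> apply_moves(travel=[[0,0.5,-0.2],[0,0.5,-0.2],[0,0.5,-0.1],[0,0.5,-0.2],[0,0.4,-0.2],[0,0.5,-0.2],[0,0.5,-0.2],[0,0.5,-0.1]], turn=[[0,0,0],[0,0,0],[0,0,0],[0,0,0],[0,0,0],[0,0,0],[0,0,0],[0,0,0]], grip=[1,1,1,1,1,1,1,1])

```text
t: 10.52
eef_pos: [0.6317, 0.0871, 0.3084]
tool_rot: [0.094, 0.701, 0.095, -0.7]
contact_force: [0.1, 0.4, -2.7]
gripper_width: 0.363
```

```bash
python3 -c "
from h import *
track(8,3)"
```

```text
t 10.517 lens deg 30.6 err mm [-0.1 -5.2] tan/rad [ 4.5 -2.7] z 0.3084 F [ 0.1  0.4 -2.7]
turn [ 0.    -0.001  0.001]
[[-0.0, 0.4, -0.2], [-0.0, 0.3, -0.1], [-0.1, 0.4, -0.1], [0.0, 0.5, 0.0], [0.0, 0.5, 0.0], [0.0, 0.6, 0.1], [0.0, 0.5, 0.1], [0.0, 0.5, 0.2]]
```

>>> apply_moves(travel=[[0,0.4,-0.2],[0,0.3,-0.1],[0,0.4,-0.1],[0,0.5,0],[0,0.5,0],[0,0.5,0.1],[0,0.5,0.1],[0,0.5,0.2]], turn=[[0,0,0],[0,0,0],[0,0,0],[0,0,0],[0,0,0],[0,0,0],[0,0,0],[0,0,0]], grip=[1,1,1,1,1,1,1,1])

```text
t: 11.18
eef_pos: [0.6426, 0.0489, 0.3082]
tool_rot: [0.094, 0.701, 0.095, -0.7]
contact_force: [-0.4, -1.1, -2.1]
gripper_width: 0.365
```

```bash
python3 -c "
from h import *
look(c='scene',save='pics/g.png'); look()
im=cv2.imread('pics/g.png')[130:330,270:470]; im=cv2.resize(im,None,fx=3,fy=3,interpolation=cv2.INTER_CUBIC)
A=np.linspace(0,6.28,60)
t=status.get_obs()['t']-.1; L,a=lens(t); P=AX+.138*np.array([np.sin(a),-np.cos(a)])
for c,r,z in((L,.041,.157),(P,.014,.14)):
    q=((proj('scene',np.c_[c[0]+r*np.cos(A),c[1]+r*np.sin(A),0*A+z])-[270,130]+.5)*3).astype(int); cv2.polylines(im,[q],True,(0,255,0),1)
cv2.imwrite('pics/g2.png',im)
track(8,3)"
```

```text
blob [387.4 256.7] area 87 r 0.082 deg -0.4 t 11.233
blob [316.5 191.2] area 528 r 0.123 deg -66.3 t 11.283
blob [225.7 213.4] area 1090 r 0.098 deg 90.5 t 11.283
blob [256.5 269. ] area 53 r 0.134 deg 168.3 t 11.283
t 11.283 lens deg -8.3 err mm [1.5 2.2] tan/rad [-2.4  1.1] z 0.3082 F [ 0.2 -0.4 -2.2]
turn [-0.    -0.001  0.001]
[[-0.0, 0.5, 0.3], [-0.1, 0.5, 0.3], [0.0, 0.5, 0.4], [0.0, 0.4, 0.3], [0.0, 0.4, 0.3], [0.0, 0.4, 0.4], [0.0, 0.3, 0.4], [0.0, 0.3, 0.4]]
```

View pics/g2.png

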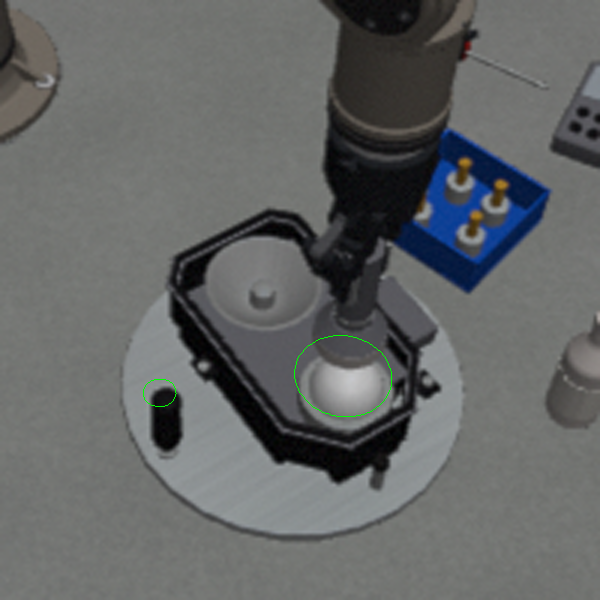

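The projected lens and post circles agree with the picture to about 5 mm, the post at (166,393) against (159,393) predicted. The sensor is above the lens, so I'm carrying on.

>>> apply_moves(travel=[[0,0.4,0.3],[0,0.5,0.3],[0,0.5,0.4],[0,0.4,0.3],[0,0.4,0.3],[0,0.4,0.4],[0,0.3,0.4],[0,0.3,0.4]], turn=[[0,0,0],[0,0,0],[0,0,0],[0,0,0],[0,0,0],[0,0,0],[0,0,0],[0,0,0]], grip=[1,1,1,1,1,1,1,1])

```text
t: 11.95
eef_pos: [0.6219, 0.0069, 0.3083]
tool_rot: [0.094, 0.701, 0.095, -0.7]
contact_force: [-0.3, -0.2, -2.8]
gripper_width: 0.363
```

```bash
sed -i 's/.5698,.0557/.5698,.0572/' h.py; python3 -c "
from h import *
track(8,3)"
```

```text
t 11.95 lens deg -41.1 err mm [-2.2 -3. ] tan/rad [3.7 0.3] z 0.3083 F [-0.3 -0.2 -2.8]
turn [ 0.    -0.001  0.002]
[[-0.0, 0.2, 0.3], [-0.0, 0.1, 0.4], [-0.1, 0.2, 0.4], [0.0, 0.1, 0.4], [0.0, 0.2, 0.5], [0.0, 0.1, 0.5], [0.0, 0.0, 0.5], [0.0, 0.1, 0.5]]
```

>>> apply_moves(travel=[[0,0.2,0.3],[0,0.1,0.4],[0,0.2,0.4],[0,0.1,0.4],[0,0.2,0.5],[0,0.1,0.5],[0,0,0.5],[0,0,0.5]], turn=[[0,0,0],[0,0,0],[0,0,0],[0,0,0],[0,0,0],[0,0,0],[0,0,0],[0,0,0]], grip=[1,1,1,1,1,1,1,1])

```text
t: 12.62
eef_pos: [0.5871, -0.0134, 0.3084]
tool_rot: [0.094, 0.701, 0.095, -0.7]
contact_force: [-0.5, 0.2, -2.0]
gripper_width: 0.362
```

```bash
python3 -c "
from h import *
track(8,3)"
```

```text
t 12.617 lens deg -73.1 err mm [-3.6 -1.7] tan/rad [4.  0.5] z 0.3084 F [-0.5  0.2 -2. ]
turn [-0.    -0.001  0.001]
[[-0.0, -0.0, 0.4], [-0.0, -0.1, 0.3], [-0.1, -0.1, 0.4], [0.0, -0.1, 0.5], [0.0, -0.1, 0.4], [0.0, -0.2, 0.5], [0.0, -0.2, 0.4], [0.0, -0.2, 0.5]]
```

>>> apply_moves(travel=[[0,0,0.4],[0,-0.1,0.3],[0,-0.1,0.4],[0,-0.1,0.4],[0,-0.1,0.4],[0,-0.2,0.5],[0,-0.2,0.4],[0,-0.2,0.4]], turn=[[0,0,0],[0,0,0],[0,0,0],[0,0,0],[0,0,0],[0,0,0],[0,0,0],[0,0,0]], grip=[1,1,1,1,1,1,1,1])

```text
t: 13.28
eef_pos: [0.5497, -0.0119, 0.3086]
tool_rot: [0.094, 0.701, 0.095, -0.7]
contact_force: [-0.4, -0.0, -2.1]
gripper_width: 0.365
```

```bash
python3 -c "
from h import *
look(c='scene',save='pics/i.png')
im=cv2.imread('pics/i.png')[130:330,270:470]; im=cv2.resize(im,None,fx=3,fy=3,interpolation=cv2.INTER_CUBIC)
A=np.linspace(0,6.28,60)
t=status.get_obs()['t']-.05; L,a=lens(t); P=AX+.138*np.array([np.sin(a),-np.cos(a)])
for c,r,z in((L,.041,.157),(P,.014,.14)):
    q=((proj('scene',np.c_[c[0]+r*np.cos(A),c[1]+r*np.sin(A),0*A+z])-[270,130]+.5)*3).astype(int); cv2.polylines(im,[q],True,(0,255,0),1)
cv2.imwrite('pics/i2.png',im)
track(8,3)"
```

```text
blob [345.4 245.3] area 98 r 0.071 deg -94.4 t 13.333
t 13.333 lens deg -106.5 err mm [-0.5  0.2] tan/rad [ 0.6 -0.1] z 0.3086 F [-1.9  1.1 -2.4]
turn [-0.    -0.001  0.001]
[[-0.0, -0.3, 0.4], [-0.0, -0.2, 0.3], [-0.0, -0.3, 0.4], [-0.0, -0.4, 0.3], [-0.0, -0.3, 0.3], [-0.0, -0.4, 0.3], [-0.0, -0.4, 0.3], [-0.0, -0.4, 0.2]]
```

View pics/i2.png

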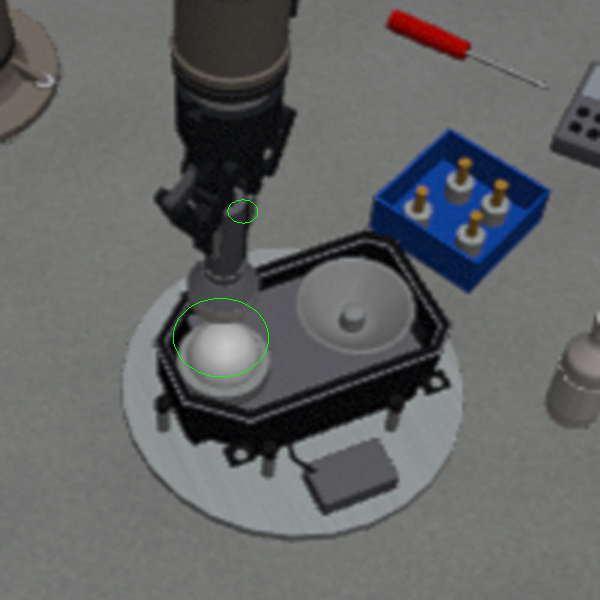

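```bash
python3 -c "
from h import *
from scipy.optimize import least_squares
T=np.array([8.367,9.133,11.183,13.283]); U=np.array([[369.5,260],[355.3,253.5],[357.3,226.3],[387,234.5]])
def f(x):
    xb,z,w,k,a0,ax,ay=x; s=T-T0; a=a0-(w*s-.5*k*s*s)
    P=np.c_[AX[0]+ax-xb*np.cos(a),AX[1]+ay-xb*np.sin(a),0*a+z]
    return np.r_[(proj('scene',P)-U).ravel(),(w-W0)/.01,(k-.034)/.01,(a0-A0)/.02,ax/.002,ay/.002]
r=least_squares(f,[.05,.1,W0,.034,A0,0,0]); print(r.x.round(4),W0.round(4),A0.round(4),r.fun.round(2))
_,_,w,k,a0,_,_=r.x; s=13.333-T0; print(np.degrees(a0-(w*s-.5*k*s*s)))
"
```

```text
[5.610e-02 1.260e-01 9.711e-01 3.830e-02 2.593e+00 6.000e-04 6.000e-04] 0.9721 2.5901 [-0.29 -1.11 -0.56  0.57 -0.19  0.42  0.5   0.07 -0.11  0.43  0.15  0.28
  0.32]
-102.88601620320654
```

```bash
sed -i 's/^T0,A0,W0=.*/T0,A0,W0=8.317,2.593,.9711/; s/.034\*s\*s/.0383*s*s/; s/.5698,.0572/.5702,.0575/' h.py; python3 -c "
from h import *
track(8,3)"
```

```text
t 13.333 lens deg -102.9 err mm [-5.3  1.1] tan/rad [5.4 0.1] z 0.3086 F [-1.9  1.1 -2.4]
turn [-0.    -0.001  0.001]
[[-0.0, -0.2, 0.2], [-0.0, -0.1, 0.3], [-0.0, -0.2, 0.2], [-0.0, -0.3, 0.3], [-0.0, -0.4, 0.3], [-0.0, -0.3, 0.4], [-0.0, -0.4, 0.2], [-0.0, -0.3, 0.3]]
```

>>> apply_moves(travel=[[0,-0.2,0.2],[0,-0.1,0.3],[0,-0.2,0.2],[0,-0.3,0.3],[0,-0.3,0.3],[0,-0.3,0.4],[0,-0.4,0.2],[0,-0.3,0.2]], turn=[[0,0,0],[0,0,0],[0,0,0],[0,0,0],[0,0,0],[0,0,0],[0,0,0],[0,0,0]], grip=[1,1,1,1,1,1,1,1])

```text
t: 14.0
eef_pos: [0.5206, 0.0045, 0.3087]
tool_rot: [0.094, 0.701, 0.095, -0.7]
contact_force: [-0.1, 0.0, -1.2]
gripper_width: 0.366
```

```bash
python3 -c "
from h import *
track(8,3)"
```

```text
t 14.0 lens deg -132.2 err mm [-1.2  0.3] tan/rad [1.1 0.6] z 0.3087 F [-0.1  0.  -1.2]
turn [ 0.    -0.002  0.001]
[[-0.0, -0.4, 0.2], [-0.0, -0.3, 0.2], [-0.0, -0.4, 0.1], [-0.0, -0.5, 0.2], [-0.0, -0.4, 0.1], [-0.0, -0.4, 0.1], [-0.0, -0.4, 0.1], [-0.0, -0.5, -0.0]]
```

>>> apply_moves(travel=[[0,-0.4,0.2],[0,-0.3,0.2],[0,-0.4,0.1],[0,-0.4,0.2],[0,-0.4,0.1],[0,-0.4,0.1],[0,-0.4,0],[0,-0.4,0]], turn=[[0,0,0],[0,0,0],[0,0,0],[0,0,0],[0,0,0],[0,0,0],[0,0,0],[0,0,0]], grip=[1,1,1,1,1,1,1,1])

```text
t: 14.67
eef_pos: [0.5015, 0.0351, 0.3089]
tool_rot: [0.094, 0.701, 0.095, -0.7]
contact_force: [-0.4, 0.1, -1.4]
gripper_width: 0.364
```

```bash
python3 -c "
from h import *
track(8,3)"
```

```text
t 14.667 lens deg -160.5 err mm [-0.8  1.7] tan/rad [1.8 0.2] z 0.3089 F [-0.4  0.1 -1.4]
turn [-0.    -0.002  0.001]
[[-0.0, -0.4, 0.0], [-0.0, -0.3, -0.0], [-0.0, -0.4, -0.1], [-0.0, -0.4, -0.0], [-0.0, -0.5, -0.1], [-0.0, -0.4, -0.1], [-0.0, -0.4, -0.1], [-0.0, -0.4, -0.2]]
```

>>> apply_moves(travel=[[0,-0.4,0],[0,-0.3,0],[0,-0.4,-0.1],[0,-0.4,0],[0,-0.4,-0.1],[0,-0.4,-0.1],[0,-0.4,-0.1],[0,-0.4,-0.2]], turn=[[0,0,0],[0,0,0],[0,0,0],[0,0,0],[0,0,0],[0,0,0],[0,0,0],[0,0,0]], grip=[1,1,1,1,1,1,1,1])

```text
t: 15.33
eef_pos: [0.4987, 0.0701, 0.309]
tool_rot: [0.094, 0.701, 0.095, -0.7]
contact_force: [0.1, 0.1, -2.5]
gripper_width: 0.356
```

```bash
python3 -c "
from h import *
look(c='scene',save='pics/j.png')
im=cv2.imread('pics/j.png')[130:330,270:470]; im=cv2.resize(im,None,fx=3,fy=3,interpolation=cv2.INTER_CUBIC)
A=np.linspace(0,6.28,60)
t=status.get_obs()['t']-.05; L,a=lens(t); P=AX+.138*np.array([np.sin(a),-np.cos(a)])
for c,r,z in((L,.041,.15),(P,.014,.14),(AX-.0561*np.array([np.cos(a),np.sin(a)]),.004,.126)):
    q=((proj('scene',np.c_[c[0]+r*np.cos(A),c[1]+r*np.sin(A),0*A+z])-[270,130]+.5)*3).astype(int); cv2.polylines(im,[q],True,(0,255,0),1)
cv2.imwrite('pics/j2.png',im)
track(8,3)"
```

```text
blob [359.2 216.2] area 78 r 0.065 deg 168.8 t 15.383
t 15.383 lens deg -189.8 err mm [-0.3  1.6] tan/rad [1.5 0.6] z 0.3091 F [-0.   1.9 -1.9]
turn [ 0.    -0.003  0.002]
[[0.0, -0.3, -0.2], [0.0, -0.3, -0.2], [0.0, -0.3, -0.2], [0.0, -0.3, -0.3], [0.0, -0.4, -0.2], [0.0, -0.3, -0.3], [0.0, -0.2, -0.3], [0.0, -0.3, -0.3]]
```

View pics/j2.png

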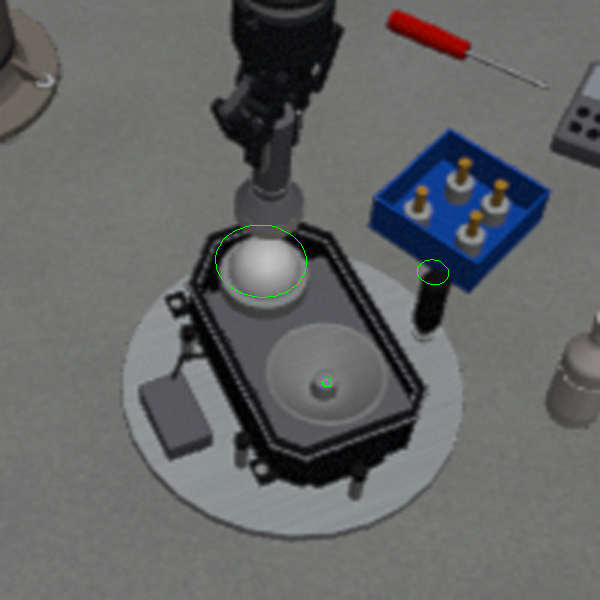

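The predicted post and bowl stud land on the picture. I'll track a little longer for margin.

>>> apply_moves(travel=[[0,-0.3,-0.2],[0,-0.3,-0.2],[0,-0.3,-0.2],[0,-0.3,-0.3],[0,-0.3,-0.2],[0,-0.3,-0.3],[0,-0.2,-0.3],[0,-0.2,-0.3]], turn=[[0,0,0],[0,0,0],[0,0,0],[0,0,0],[0,0,0],[0,0,0],[0,0,0],[0,0,0]], grip=[1,1,1,1,1,1,1,1])

```text
t: 16.05
eef_pos: [0.5138, 0.1003, 0.309]
tool_rot: [0.094, 0.701, 0.096, -0.7]
contact_force: [-0.5, -0.0, -0.7]
gripper_width: 0.359
```

```bash
python3 -c "
from h import *
track(8,3)"
```

```text
t 16.05 lens deg -216.1 err mm [1.8 0.4] tan/rad [ 1.4 -1.2] z 0.309 F [-0.5 -0.  -0.7]
turn [ 0.    -0.002  0.002]
[[0.0, -0.2, -0.3], [0.0, -0.3, -0.2], [0.0, -0.2, -0.3], [0.0, -0.2, -0.4], [0.0, -0.1, -0.3], [0.0, -0.2, -0.4], [0.0, -0.1, -0.4], [0.0, -0.1, -0.4]]
```

>>> apply_moves(travel=[[0,-0.2,-0.3],[0,-0.3,-0.2],[0,-0.2,-0.3],[0,-0.2,-0.3],[0,-0.1,-0.3],[0,-0.2,-0.4],[0,-0.1,-0.4],[0,-0.1,-0.4]], turn=[[0,0,0],[0,0,0],[0,0,0],[0,0,0],[0,0,0],[0,0,0],[0,0,0],[0,0,0]], grip=[1,1,1,1,1,1,1,1])

```text
t: 16.72
eef_pos: [0.5374, 0.1229, 0.309]
tool_rot: [0.094, 0.701, 0.096, -0.7]
contact_force: [-0.1, -0.4, -2.3]
gripper_width: 0.362
```

```bash
python3 -c "
from h import *
track(8,3)"
```

```text
t 16.717 lens deg -241.4 err mm [1.7 2.2] tan/rad [2.6 1.1] z 0.309 F [-0.1 -0.4 -2.3]
turn [ 0.    -0.002  0.002]
[[-0.0, -0.0, -0.3], [-0.0, -0.0, -0.3], [-0.0, -0.0, -0.3], [-0.0, -0.0, -0.4], [0.0, -0.0, -0.4], [0.0, 0.0, -0.4], [0.0, 0.1, -0.3], [0.0, 0.0, -0.4]]
```

>>> apply_moves(travel=[[0,0,-0.3],[0,0,-0.3],[0,0,-0.3],[0,0,-0.4],[0,0,-0.4],[0,0,-0.3],[0,0.1,-0.3],[0,0.1,-0.3]], turn=[[0,0,0],[0,0,0],[0,0,0],[0,0,0],[0,0,0],[0,0,0],[0,0,0],[0,0,0]], grip=[1,1,1,1,1,1,1,1])

```text
t: 17.38
eef_pos: [0.5662, 0.1286, 0.3088]
tool_rot: [0.094, 0.701, 0.096, -0.7]
contact_force: [0.0, 0.3, -2.2]
gripper_width: 0.362
```

```bash
python3 -c "
from h import *
track(4,3)
to([.455,-.357,.309])"
```

```text
t 17.383 lens deg -265.7 err mm [ 1.4 -0.7] tan/rad [ 1.3 -0.8] z 0.3088 F [ 0.   0.3 -2.2]
turn [-0.    -0.002  0.002]
[[-0.0, 0.0, -0.3], [-0.0, 0.1, -0.3], [-0.0, 0.1, -0.4], [-0.0, 0.1, -0.3]]
t 17.38 tcp [0.5662 0.1286 0.3088] xtool [ 0.001  0.002 -1.   ] y [ 0.266 -0.964 -0.002] F [ 0.   0.3 -2.2] w 0.36
turn [-0.    -0.002  0.002]
shift cm [-0.15 43.86 23.62]
```

>>> apply_moves(travel=[[-0.6,1.5,0.8],[-0.4,2.5,1.35],[0,3.2,1.7],[0,3.2,1.7],[0,3.2,1.7],[0,3.2,1.7],[0,3.2,1.7],[0,3.2,1.7]], turn=[[0,0,0],[0,0,0],[0,0,0],[0,0,0],[0,0,0],[0,0,0],[0,0,0],[0,0,0]], grip=[1,1,1,1,1,1,1,1])

```text
t: 18.05
eef_pos: [0.5115, -0.127, 0.318]
tool_rot: [0.099, 0.702, 0.105, -0.698]
contact_force: [1.5, -0.6, -2.7]
gripper_width: 0.369
```

```bash
python3 -c "
from h import *
to([.455,-.357,.28])"
```

```text
t 18.05 tcp [ 0.5115 -0.127   0.318 ] xtool [ 0.005  0.009 -1.   ] y [ 0.284 -0.959 -0.007] F [ 1.5 -0.6 -2.7] w 0.37
turn [ 0.    -0.007  0.007]
shift cm [ 3.56 20.48 11.98]
```

>>> apply_moves(travel=[[0,3.2,1.9],[0.4,3.2,1.9],[0.5,3.0,1.8],[0.5,2.6,1.5],[0.5,2.0,1.2],[0.3,1.4,0.8],[0,0.6,0.4],[0,0,0]], turn=[[0,-0.004,0.004],[0,0,0],[0,0,0],[0,0,0],[0,0,0],[0,0,0],[0,0,0],[0,0,0]], grip=[1,1,1,1,1,1,1,1])

```text
t: 18.72
eef_pos: [0.4584, -0.3283, 0.2955]
tool_rot: [0.097, 0.701, 0.095, -0.7]
contact_force: [-0.0, -1.0, -2.5]
gripper_width: 0.363
```

```bash
python3 -c "
from h import *
to([.455,-.357,.12])"
```

```text
t 18.72 tcp [ 0.4584 -0.3283  0.2955] xtool [ 0.003 -0.002 -1.   ] y [ 0.269 -0.963  0.003] F [-0.  -1.  -2.5] w 0.36
turn [-0.    -0.002 -0.003]
shift cm [17.56  2.62  1.13]
```

>>> apply_moves(travel=[[1.5,0.7,0.3],[2.5,0.7,0.3],[3,0.6,0.3],[3,0.4,0.2],[3,0.2,0],[2,0,0],[1,0,0],[0,0,0]], turn=[[0,0,-0.003],[0,0,0],[0,0,0],[0,0,0],[0,0,0],[0,0,0],[0,0,0],[0,0,0]], grip=[1,1,1,1,1,1,1,1])

```text
t: 19.38
eef_pos: [0.466, -0.3483, 0.1353]
tool_rot: [0.101, 0.705, 0.1, -0.695]
contact_force: [-0.6, 0.5, -2.3]
gripper_width: 0.36
```

```bash
python3 -c "
from h import *
to([.455,-.357,.102])"
```

```text
t 19.38 tcp [ 0.466  -0.3483  0.1353] xtool [ 0.015  0.    -1.   ] y [ 0.281 -0.96   0.004] F [-0.6  0.5 -2.3] w 0.36
turn [ 0.    -0.014 -0.004]
shift cm [3.31 0.51 1.35]
```

>>> apply_moves(travel=[[0.6,0.3,0.5],[0.7,0.2,0.5],[0.5,0,0.2],[0.4,0,0],[0,0,0]], turn=[[0,-0.007,-0.002],[0,-0.007,-0.002],[0,0,0],[0,0,0],[0,0,0]], grip=[1,1,1,1,1])

```text
t: 19.8
eef_pos: [0.4591, -0.3567, 0.116]
tool_rot: [0.103, 0.701, 0.1, -0.698]
contact_force: [0.2, 0.2, -1.5]
gripper_width: 0.362
```

```bash
python3 -c "
from h import *
to([.455,-.357,.102])"
```

```text
t 19.8 tcp [ 0.4591 -0.3567  0.116 ] xtool [ 0.005 -0.003 -1.   ] y [ 0.284 -0.959  0.004] F [ 0.2  0.2 -1.5] w 0.36
turn [-0.    -0.004 -0.004]
shift cm [ 1.39 -0.09  0.41]
```

>>> apply_moves(travel=[[0.4,0,0],[0.3,0,0],[0.3,0,0],[0.2,0,0],[0.2,0,0],[0,0,0]], turn=[[0,-0.004,-0.004],[0,0,0],[0,0,0],[0,0,0],[0,0,0],[0,0,0]], grip=[1,1,1,1,1,1])

```text
t: 20.3
eef_pos: [0.461, -0.3576, 0.1035]
tool_rot: [0.102, 0.701, 0.1, -0.699]
contact_force: [-0.1, 0.8, -2.2]
gripper_width: 0.358
```

```bash
python3 -c "
from h import *
to([.455,-.357,.100])"
```

```text
t 20.3 tcp [ 0.461  -0.3576  0.1035] xtool [ 0.004 -0.002 -1.   ] y [ 0.284 -0.959  0.003] F [-0.1  0.8 -2.2] w 0.36
turn [ 0.    -0.003 -0.003]
shift cm [ 0.35 -0.23  0.55]
```

Not down yet, as the vertical force still shows the wand's weight.

>>> apply_moves(travel=[[0.15,0,0],[0.15,0,0],[0.1,0,0],[0.1,0,0],[0,0,0]], turn=[[0,-0.003,-0.003],[0,0,0],[0,0,0],[0,0,0],[0,0,0]], grip=[1,1,1,1,1])

```text
t: 20.72
eef_pos: [0.4617, -0.3577, 0.1038]
tool_rot: [0.102, 0.7, 0.101, -0.7]
contact_force: [0.8, -0.4, -1.3]
gripper_width: 0.362
```

```bash
python3 -c "
from h import *
to([.455,-.357,.099])"
```

```text
t 20.72 tcp [ 0.4617 -0.3577  0.1038] xtool [ 0.    -0.002 -1.   ] y [ 0.284 -0.959  0.002] F [ 0.8 -0.4 -1.3] w 0.36
turn [ 0.     0.    -0.002]
shift cm [ 0.47 -0.26  0.63]
```

>>> apply_moves(travel=[[0.4,0,0],[0.4,0,0]], turn=[[0,0,0],[0,0,0]], grip=[1,1])

```text
t: 20.88
eef_pos: [0.4629, -0.3572, 0.1028]
tool_rot: [-0.102, -0.7, -0.101, 0.7]
contact_force: [-16.7, 9.3, 50.4]
gripper_width: 0.365
```

```bash
python3 -c "
from h import *
to([.455,-.357,.099])"
```

```text
t 20.88 tcp [ 0.4629 -0.3572  0.1028] xtool [ 0.    -0.002 -1.   ] y [ 0.283 -0.959  0.002] F [-16.7   9.3  50.4] w 0.36
turn [ 0.     0.    -0.002]
shift cm [ 0.38 -0.24  0.75]
```

Firmly on the mat. I'll relax the pressure, then release.

>>> apply_moves(travel=[[0,0,0],[0,0,0],[0,0,0],[0,0,0],[0,0,0],[0,0,0],[0,0,0],[0,0,0]], turn=[[0,0,0],[0,0,0],[0,0,0],[0,0,0],[0,0,0],[0,0,0],[0,0,0],[0,0,0]], grip=[1,1,0.6,0.5,0.3,0,0,0], newtons=20)

```text
t: 21.55
eef_pos: [0.464, -0.3576, 0.1036]
tool_rot: [0.103, 0.701, 0.1, -0.699]
contact_force: [-0.2, 0.7, 0.4]
gripper_width: 0.997
```

```bash
python3 -c "
from h import *
to([.4617,-.3577,.25])"
```

```text
t 21.55 tcp [ 0.464  -0.3576  0.1036] xtool [ 0.003 -0.003 -1.   ] y [ 0.284 -0.959  0.004] F [-0.2  0.7  0.4] w 1.0
turn [-0.    -0.001 -0.004]
shift cm [-14.64  -0.     0.21]
```

>>> apply_moves(travel=[[-1,0,0],[-1.5,0,0],[-1.5,0,0],[-1.5,0,0]], turn=[[0,0,0],[0,0,0],[0,0,0],[0,0,0]], grip=[0,0,0,0])

```text
t: 21.88
eef_pos: [0.4617, -0.3559, 0.1579]
tool_rot: [-0.101, -0.698, -0.102, 0.701]
contact_force: [0.0, 0.0, 0.8]
gripper_width: 1.003
```

>>> apply_moves(travel=[[-2,0,0],[-2.5,0,0],[-3,0,0],[-3,0,0],[-1,0,2],[0,0,3],[0,0,3],[0,0,0]], turn=[[0,0,0],[0,0,0],[0,0,0],[0,0,0],[0,0,0],[0,0,0],[0,0,0],[0,0,0]], grip=[0,0,0,0,0,0,0,0])

```text
t: 22.55
eef_pos: [0.3861, -0.3789, 0.2893]
tool_rot: [0.105, 0.701, 0.102, -0.698]
contact_force: [-0.7, 0.0, -0.4]
gripper_width: 1.0
```

```bash
python3 -c "
from h import *
to([.4617,-.3577,.25])
im=eyes.read_camera('scene'); cv2.imwrite('pics/k.png',im[150:450,90:490,::-1].repeat(2,0).repeat(2,1))"
```

```text
t 22.55 tcp [ 0.3861 -0.3789  0.2893] xtool [ 0.005 -0.004 -1.   ] y [ 0.289 -0.957  0.006] F [-0.7  0.  -0.4] w 1.0
turn [-0.    -0.004 -0.006]
shift cm [ 3.96  0.14 -7.83]
```

View pics/k.png

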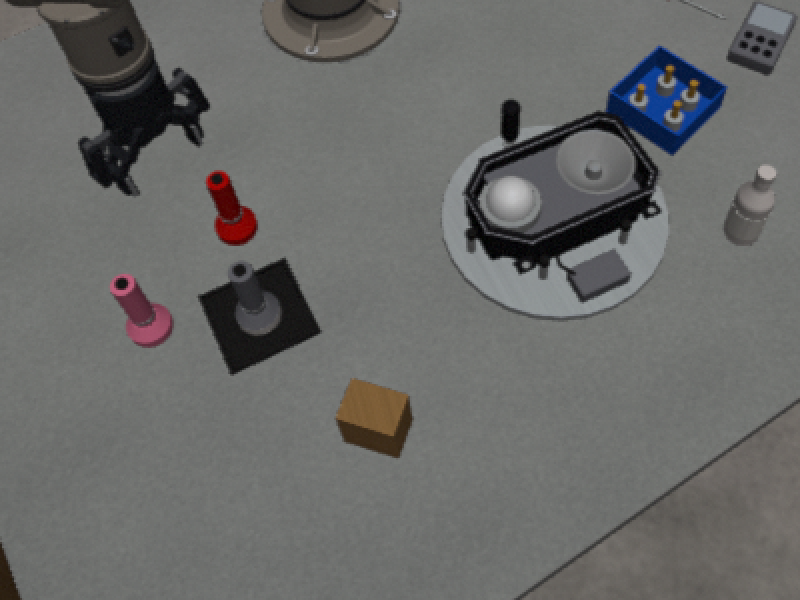

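The wand stands upright near the middle of its mat, around (258,310) in the crop. The gripper is clear, and the carton and bottle look unmoved.

```bash
python3 -c "
from station import bot
print(bot.hand_in())"
```

```text
the job is handed in; nothing more can be done
None
```

I handed the job in at about 22.6 s of the 66 s allowed. The hand-in gives no verdict, so I can only report my own checks.

- **Wand and push:** I took the grey wand and pushed the grip post clockwise with the side of its head. Pictures put the stand's speed just after release at about 0.97 rad/s, roughly one turn in 6.5 s.
- **Lens tracking:** The sensor followed the lens for about 8 s (t = 9.2 to 17.4 s) with the face about 50 mm above it. My model put the sideways error at about 12 mm at the start and 1 to 9 mm after that. By then the stand had slowed to about 0.6 rad/s by the model.
- **Putting back:** The wand stands upright, released and near the middle of its mat. The last picture shows the gripper clear, with the carton and bottle apparently unmoved.

**What disagreed:**
- Midway, a picture showed the lens about 4.5 mm behind my prediction, so I corrected the motion model while tracking. The next picture agreed with it.
- When putting the wand down I pressed it onto the mat with about 50 N for a moment. I relaxed that before letting go.

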